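# Sort the stone card holders by the drag of their undersides

### The arm

A 7-joint arm with a two-finger parallel gripper is mounted at the origin on the work surface. World frame = base frame: x ahead of the robot, y to its left, z up, the work surface at z = 0. Lengths are in m, angles in degrees, forces in N, time in s.
With the tool pointing down it reaches from about 0.425 to 0.875 m from the base axis. Payload 4.7 kg.
Tool frame: the origin (TCP) lies at the very end of the fingers, on their centre line; the grasp point (between the pads) lies 19 mm behind it (env.grip_point_offset is the distance from the TCP to the grasp point, in m); z points along the fingers, y is the line along which they close (so a half turn about z gives the same grasp; the last joint's range is limited). The gripper opens to 87 mm and grips with 3 to 60 N. Pads are 19 mm wide; open, the fingers measure 117 mm over their backs; the gripper's body (75 mm by 190 mm) begins 51 mm behind the grasp point.
Start: joints at [-74.937, 18.392, -4.016, 83.108, 1.295, 78.541, -3.26], TCP at [0.16, 0.63, 0.223] pointing down, gripper open.
Joint ranges: [-163.93, 163.93], [-17.29, 119.83], [-79.2, 71.16], [3.27, 140.29], [-89.18, 269.18], [5.43, 117.66], [-154.24, 154.24]. Speed limits (degrees/s): [147.25, 147.25, 180, 180, 180, 180, 180].

### API

Orientations are given as [roll, pitch, yaw] about the fixed x, y, z axes, in that order (R = Rz(yaw) Ry(pitch) Rx(roll)).
In Python, from cell import env gives the robot as it stands.
- The arm moves only by the tool jog_arm, never from a script. Its argument "motion" is a list of rows, each an object of numbers: "x", "y", "z": the shift along the tool's x, y, z in cm; "ax", "ay", "az": the turn, a rotation vector about the tool's x, y, z in degrees. In form: [{"x": .., "y": .., "z": .., "ax": .., "ay": .., "az": ..}, ...]. A call has exactly 5 rows; each row shifts and turns the commanded pose from where the row before left it, along the tool's axes as they then stand; what a row does not reach is not made up. A row lasts 1/10 s, in which the tool goes at most 50 mm and 8.59 degrees, less where a joint would pass 70% of its speed; a pose out of reach is approached as far as the arm can. A call is refused whole if a number of a shift passes 5 or a number of a turn 8.59, either way. A call with a gripper value outside its range is refused whole. "claw" is the gripper command: -1 is shut, 1 is fully open, values between are in proportion, set as the call begins (left out, the last holds). The fingers move at their own pace and stop on an object; "squeeze" is the grip in N (left out, the last holds). Time passes only in rows, so rows that do not move let the fingers close, or fill a call up. It gives the time, the measured TCP pose, the force, the opening and the grip force at its end, in the units of the state.
- env.get_obs(): the state, without advancing time (a new reading comes with each control period).
- env.read_camera(name): name is "scene" or "top" or "wrist"; returns the picture (384x512x3 uint8, red, green, blue); there is no depth.
- env.camera_params(name): a dict with "fx", "fy", "cx", "cy" (pixels), "extrinsics" (4x4, takes a point from world to camera coordinates). Camera axes: x right, y up, looking along -z (the intrinsics and any distortion apply to the point x, -y, -z); pixel columns grow to the right and rows downward; lengths in m; the calibration is good to about 2 mm. A picture is of the moment at which its call begins: read the wrist's pose just before it. camera_params takes no time and is no camera call; for the wrist camera it gives the pose at the moment of the call.
- env.sign_off(): hands the job in; it is judged then, once.
The state is a dict: "time_s": time; "qpos": joint angles; "joint_velocities": joint speeds; "effort": joint torques, N m; "tool_pos": TCP position; "tool_rot": TCP orientation; "force": force on the tool from outside, world axes, zero at the start; "wrist_torque": the same for the moment, N m; "grip_width": finger opening in m; "grasp_force": force on a finger pad.
Only numpy, scipy, OpenCV 4.12 (cv2) and the standard library are available. Lean on these libraries where they do the work, as an engineer would, in place of code of your own. Each camera call takes 0.05 s, during which the arm holds its last target. There are 200 camera calls.

### The job

The four stone price-card holders on the steel plate look alike, but some have a rough-sawn underside that would scratch the glass of the display. Slide them on the plate to feel which ones drag, stand every rough one upright on the floor of the wooden tray, and leave the polished ones that glide standing on the steel plate. Do not topple a stone or disturb the cheese, the knife or the jars.

Things in the scene. Friction and masses are not known exactly. Their poses are not given: they have to be found in the camera images.
- plate: Flat bright metal plate on the counter, fixed, 260 mm (its x) by 375 mm (its y), 12 mm thick. Origin: centre of its underside; z up. Four stone card holders stand in a row along its y, gaps about 26 mm; the rest of its top is bare but for the knife near its far (+x) edge. A rough stone pushed level along it, nothing pressing down, resists with 3.5 to 7 N, a polished one with 0.4 to 0.9 N.
- place_1 (a point): Point fixed to the plate, 27 mm above its top, axes as the plate's. At the start a stone stands here, its middle within 11 mm of the point, turned up to 8 degrees; rough or polished varies. Each stone: pale marble block, 56 mm along the plate's x, 66 along its y, 54 high, 0.5 to 0.75 kg, a 10 mm wide, 8 mm deep slot along the 66 mm in its top; lowest 6 mm set in by 2 mm.
- place_2 (a point): Point fixed to the plate, 27 mm above its top, axes as the plate's. At the start a stone stands here, its middle within 11 mm of the point, turned up to 8 degrees; rough or polished varies. The stone's sides grip normally, its hidden underside decides the drag.
- place_3 (a point): Point fixed to the plate, 27 mm above its top, axes as the plate's. At the start a stone stands here, its middle within 11 mm of the point, turned up to 8 degrees; rough or polished varies. The point does not follow the stone.
- place_4 (a point): Point fixed to the plate, 27 mm above its top, axes as the plate's. At the start a stone stands here, its middle within 11 mm of the point, turned up to 8 degrees; rough or polished varies. The row runs from place 1 (-y) to 4 (+y), 92 mm apart.
- wood_tray: Low dark-brown wooden tray, fixed, outside 170 mm (its x) by 190 mm (its y), rim 26 mm high, walls 8 mm thick, floor 8 mm thick; empty, with room for the rough stones side by side along its y. Stands to the left or right of the plate. Origin: centre of its underside; z up.
- grey_tray: Grey plastic tray of the same size as the wooden one, fixed, on the other side of the plate, with a piece of cheese in it. Not for the stones. Origin: centre of its underside.
- cheese_piece: Loose piece of yellow cheese, 90 x 60 x 50 mm high, lying in the grey tray; leave alone. Origin: centre of its underside.
- knife: Loose cheese knife lying flat on the plate's far (+x) edge strip, along the plate's y, 22 mm wide, 220 mm long, 12 mm high, wooden handle to -y; leave alone. Origin: middle of its underside.
- mustard_jar: Loose jar with brass cap, 60 mm across, 85 mm high, beyond the plate; leave alone. Origin: centre of its underside.
- honey_jar: Loose amber jar with white cap, 64 mm across, 75 mm high, beyond the plate; leave alone. Origin: centre of its underside.

How it is judged (in metres and radians):
At the end, for the whole second after the job is handed in: Rough stones stand in the wooden tray (middle within 65 mm of its centre along its x, 75 mm along y), polished ones on the steel plate (within 125 and 182 mm of its centre), all upright within 0.1 rad and at standing height within 5 mm (x of stone_a_c1 in the frame of wood_tray between -0.065 and 0.065 m and y of stone_a_c1 in the frame of wood_tray between -0.075 and 0.075 m and z of stone_a_c1 in the frame of wood_tray between 0.029 and 0.039 m and angle between each of stone_a_c1, stone_b_c1, stone_c_c1, stone_d_c1's own z axis and vertical below 0.1 rad and x of stone_b_c1 in the frame of wood_tray between -0.065 and 0.065 m and y of stone_b_c1 in the frame of wood_tray between -0.075 and 0.075 m and z of stone_b_c1 in the frame of wood_tray between 0.029 and 0.039 m and x of stone_c_c1 in the frame of plate between -0.125 and 0.125 m and y of stone_c_c1 in the frame of plate between -0.182 and 0.182 m and z of stone_c_c1 in the frame of plate between 0.033 and 0.043 m and x of stone_d_c1 in the frame of plate between -0.125 and 0.125 m and y of stone_d_c1 in the frame of plate between -0.182 and 0.182 m and z of stone_d_c1 in the frame of plate between 0.033 and 0.043 m); the robot touches nothing.
It fails at once if a stone is toppled (leans more than 0.7 rad) (angle between any of stone_a_c1, stone_b_c1, stone_c_c1, stone_d_c1's own z axis and vertical above 0.7 rad).
It fails at once if the cheese, the knife or a jar is moved by more than 30 mm (distance of any of cheese_piece, knife, mustard_jar, honey_jar from where it was at the start of the episode above 0.03 m).
It also fails if it takes over 64 s, if anything falls off the work surface, if the arm or the gripper's body presses on something with over 40 N, if the wrist force passes 120 N, or if a joint passes its speed limit or range.

## Working session

There is one attempt and no reset: what is moved stays moved. The work goes in short steps, Python scripts to look and compute and a tool call to move; the robot and the scene stay as the last step left them, time stands still between calls to the robot, and variables do not carry over. Pictures are saved under pics/ and viewed, at most 10 in all, crops included, and the job is handed in when it is done.

Besides the shell and the picture viewer there is one more tool, called after "Call:" as name(argument=value, ...), one argument or row to a line, values as JSON. jog_arm: Moves the arm, as the interface text tells. Its arguments: {"type":"object","properties":{"motion":{"type":"array"},"claw":{"type":"number"},"squeeze":{"type":"number"}},"required":["motion"]}

```bash
mkdir -p pics; ls
python3 - <<'E'
from cell import env
import cv2,numpy as np
o=env.get_obs();print({k:np.round(v,3).tolist() for k,v in o.items()}, env.grip_point_offset)
for n in ("top","scene"):
    im=env.read_camera(n);cv2.imwrite(f"pics/{n}0.png",im[:,:,::-1])
    p=env.camera_params(n);print(n,{k:np.round(v,4).tolist() if not isinstance(v,str) else v for k,v in p.items()})
E
```

```text
pics
{'time_s': 0.0, 'qpos': [-74.936, 18.44, -4.016, 83.174, 1.297, 78.54, -3.259], 'joint_velocities': [0.13, 0.058, 0.093, 0.055, 0.034, 0.133, 0.022], 'effort': [0.0, -49.128, -0.404, -31.252, -0.064, 0.044, 0.0], 'tool_pos': [0.16, 0.629, 0.221], 'tool_rot': [-179.892, 0.007, 165.748], 'force': [-0.222, 0.056, -0.027], 'wrist_torque': [-0.027, -0.018, -0.033], 'grasp_force': 0.0, 'grip_width': 0.087} 0.0187
top {'fx': 383.2799, 'fy': 383.2799, 'cx': 258.359, 'cy': 194.4533, 'extrinsics': [[0.0207, -0.9997, -0.0123, -0.0073], [0.9973, 0.0198, 0.07, -0.6112], [-0.0698, -0.0137, 0.9975, -1.0309], [0.0, 0.0, 0.0, 1.0]]}
scene {'fx': 389.4859, 'fy': 389.4859, 'cx': 256.4664, 'cy': 198.6406, 'extrinsics': [[0.6835, 0.73, 0.003, -0.4244], [-0.4079, 0.3786, 0.8308, 0.1952], [0.6053, -0.5691, 0.5565, -1.4773], [0.0, 0.0, 0.0, 1.0]]}
```

View pics/top0.png

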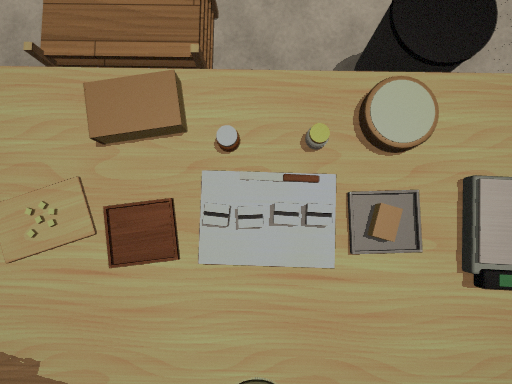

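View pics/scene0.png

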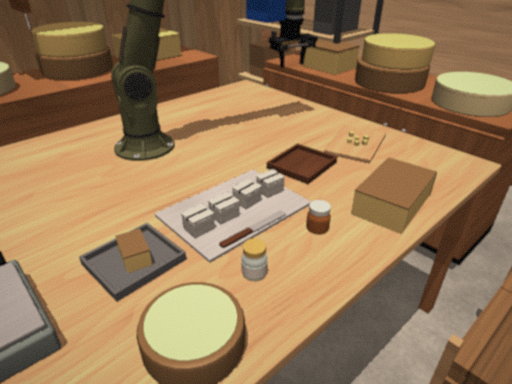

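The top view shows the tray at left (px 142,232), which is +y, and the stones' dark slots at about (216,214), (250,217), (287,214) and (319,215). The knife is near row 179 and the cheese is at right. I'll measure these next.

```bash
cat > h.py <<'E'
import numpy as np,cv2
from cell import env
def ray(n,u,v,z,p=None):
    p=p or env.camera_params(n);E=np.array(p["extrinsics"]);R,t=E[:3,:3],E[:3,3]
    d=R.T@np.array([(u-p["cx"])/p["fx"],-(v-p["cy"])/p["fy"],-1]);c=-R.T@t
    return c+d*(z-c[2])/d[2]
E
python3 - <<'E'
from h import *
im=cv2.imread("pics/top0.png");hsv=cv2.cvtColor(im,cv2.COLOR_BGR2HSV)
g=hsv[:,:,2]
def rects(m,zz,amin,box,name):
    cs,_=cv2.findContours(m,cv2.RETR_EXTERNAL,cv2.CHAIN_APPROX_NONE)
    for c in cs:
        if cv2.contourArea(c)<amin: continue
        (u,v),s,a=cv2.minAreaRect(c)
        if not(box[0]<u<box[1] and box[2]<v<box[3]): continue
        w=np.array([ray("top",*q,zz) for q in cv2.boxPoints(((u,v),s,a))])
        e=[w[1]-w[0],w[2]-w[1]]
        print(name,(round(u),round(v)),"xy",ray("top",u,v,zz).round(4)[:2],"sides",[round(np.linalg.norm(k),3) for k in e],"ang",[round(np.degrees(np.arctan2(k[1],k[0])),1) for k in e])
low=(hsv[:,:,1]<60).astype(np.uint8)*255
rects(((low>0)&(g>90)).astype(np.uint8)*255,0.012,2000,(190,350,150,290),"plate")
sl=np.zeros_like(low);sl[200:228,200:336]=(g[200:228,200:336]<85)*255
rects(sl,0.066,8,(0,512,0,384),"slot")
wh=np.zeros_like(low);wh[190:240,200:336]=(g[190:240,200:336]>190)*255
rects(wh,0.066,20,(0,512,0,384),"white")
tr=(g<110).astype(np.uint8)*255;tr[:, :98]=0;tr[:,185:]=0;tr[:190]=0;tr[275:]=0
rects(tr,0.026,1000,(0,512,0,384),"tray")
br=cv2.inRange(hsv,(0,100,0),(20,255,200));br[:,:270]=0;br[:170]=0;br[190:]=0;br[:,340:]=0
rects(br,0.02,20,(0,512,0,384),"handle")
cv2.imwrite("pics/c.png",cv2.resize(im[160:280,95:345],None,fx=3.2,fy=3.2,interpolation=cv2.INTER_CUBIC))
E
```

```text
plate (267, 219) xy [ 0.5454 -0.0208] sides [np.float64(0.259), np.float64(0.379)] ang [np.float64(-0.0), np.float64(-90.7)]
slot (250, 216) xy [0.5502 0.0252] sides [np.float64(0.063), np.float64(0.01)] ang [np.float64(-86.1), np.float64(-176.1)]
slot (286, 213) xy [ 0.5603 -0.0687] sides [np.float64(0.01), np.float64(0.063)] ang [np.float64(-2.8), np.float64(-92.6)]
slot (217, 214) xy [0.5547 0.1127] sides [np.float64(0.067), np.float64(0.021)] ang [np.float64(-84.3), np.float64(-173.9)]
slot (318, 214) xy [ 0.5613 -0.1525] sides [np.float64(0.05), np.float64(0.068)] ang [np.float64(0.7), np.float64(-88.8)]
tray (141, 233) xy [0.5005 0.3236] sides [np.float64(0.198), np.float64(0.171)] ang [np.float64(-82.1), np.float64(-171.1)]
handle (300, 178) xy [ 0.6599 -0.1099] sides [np.float64(0.017), np.float64(0.097)] ang [np.float64(-2.1), np.float64(-91.9)]
```

View pics/c.png

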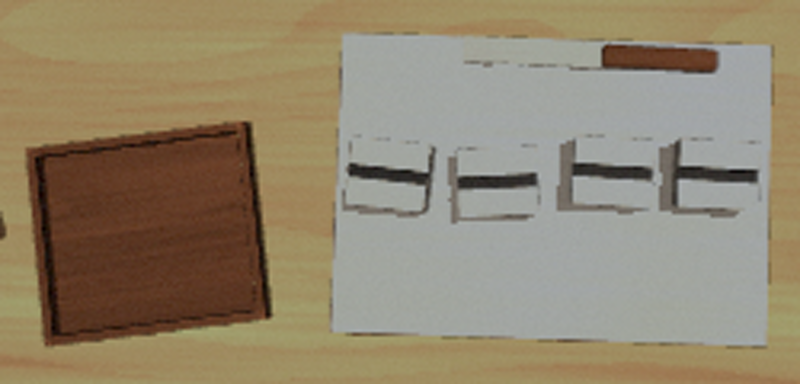

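Plate centre is (0.545,-0.021). The stones are S4 (0.554,0.113), S3 (0.550,0.025), S2 (0.560,-0.069) and S1 (0.559,-0.154), all within 11 mm of their places. The tray is at (0.5005,0.324), turned +8°. The crop agrees: stone 4 is turned about -8° and the knife is well clear of the stones.

```bash
cat >> h.py <<'E'
def plan(target,yaw,n):
    """rows (tool axes, cm/deg) from current pose to target with tool down"""
    o=env.get_obs();p=np.array(o["tool_pos"]);y0=o["tool_rot"][2];d=(np.array(target)-p)/n*100
    nt=min(n,int(np.ceil(abs(y0-yaw)/8.5)) or 1);a=(y0-yaw)/nt
    for i in range(n):
        s=np.radians(y0-a*min(i,nt));t=[d[0]*np.cos(s)+d[1]*np.sin(s),d[0]*np.sin(s)-d[1]*np.cos(s),-d[2]]
        print([round(float(k),2) for k in t],round(float(a),2) if i<nt else 0)
E
python3 -c "
from h import *
plan([.554,.113,.11],90,15)"
```

```text
[-3.39, -2.69, 0.74] 8.42
[-3.75, -2.16, 0.74] 8.42
[-4.03, -1.59, 0.74] 8.42
[-4.22, -0.99, 0.74] 8.42
[-4.32, -0.36, 0.74] 8.42
[-4.32, 0.28, 0.74] 8.42
[-4.23, 0.91, 0.74] 8.42
[-4.06, 1.52, 0.74] 8.42
[-3.79, 2.09, 0.74] 8.42
[-3.44, 2.63, 0.74] 0
[-3.44, 2.63, 0.74] 0
[-3.44, 2.63, 0.74] 0
[-3.44, 2.63, 0.74] 0
[-3.44, 2.63, 0.74] 0
[-3.44, 2.63, 0.74] 0
```

Call:
jog_arm(
  motion=[
    {"x":-3.39,"y":-2.69,"z":0.74,"ax":0,"ay":0,"az":8.42},
    {"x":-3.75,"y":-2.16,"z":0.74,"ax":0,"ay":0,"az":8.42},
    {"x":-4.03,"y":-1.59,"z":0.74,"ax":0,"ay":0,"az":8.42},
    {"x":-4.22,"y":-0.99,"z":0.74,"ax":0,"ay":0,"az":8.42},
    {"x":-4.32,"y":-0.36,"z":0.74,"ax":0,"ay":0,"az":8.42},
  ],
  claw=1,
)

```text
time_s: 0.6
tool_pos: [0.2922, 0.456, 0.1849]
tool_rot: [-180.0, 0.0, 123.3]
force: [0.2, -0.0, -0.0]
grip_width: 0.0869
grasp_force: 0.0
```

Call:
jog_arm(
  motion=[
    {"x":-4.32,"y":0.28,"z":0.74,"ax":0,"ay":0,"az":8.42},
    {"x":-4.23,"y":0.91,"z":0.74,"ax":0,"ay":0,"az":8.42},
    {"x":-4.06,"y":1.52,"z":0.74,"ax":0,"ay":0,"az":8.42},
    {"x":-3.79,"y":2.09,"z":0.74,"ax":0,"ay":0,"az":8.42},
    {"x":-3.44,"y":2.63,"z":0.74,"ax":0,"ay":0,"az":0},
  ],
)

```text
time_s: 1.1
tool_pos: [0.4233, 0.284, 0.1481]
tool_rot: [-180.0, -0.0, 89.8]
force: [0.6, 0.7, -0.5]
grip_width: 0.0871
grasp_force: 0.0
```

Call:
jog_arm(
  motion=[
    {"x":-3.44,"y":2.63,"z":0.74,"ax":0,"ay":0,"az":0},
    {"x":-3.44,"y":2.63,"z":0.74,"ax":0,"ay":0,"az":0},
    {"x":-3.44,"y":2.63,"z":0.74,"ax":0,"ay":0,"az":0},
    {"x":-3.44,"y":2.63,"z":0.74,"ax":0,"ay":0,"az":0},
    {"x":-3.44,"y":2.63,"z":0.74,"ax":0,"ay":0,"az":0},
  ],
)

```text
time_s: 1.6
tool_pos: [0.5547, 0.1122, 0.1111]
tool_rot: [-180.0, -0.0, 90.0]
force: [0.6, 0.5, 0.7]
grip_width: 0.0873
grasp_force: 0.0
```

Call:
jog_arm(
  motion=[
    {"x":0,"y":0,"z":3,"ax":0,"ay":0,"az":0},
    {"x":0,"y":0,"z":3,"ax":0,"ay":0,"az":0},
    {"x":0,"y":0,"z":2,"ax":0,"ay":0,"az":0},
    {"x":0,"y":0,"z":1.1,"ax":0,"ay":0,"az":0},
    {"x":0,"y":-0.4,"z":0,"ax":0,"ay":0,"az":0},
  ],
)

```text
time_s: 2.1
tool_pos: [0.549, 0.1132, 0.019]
tool_rot: [-179.8, 0.1, 90.0]
force: [-0.0, 0.2, -0.0]
grip_width: 0.0867
grasp_force: 0.0
```

Call:
jog_arm(
  motion=[
    {"x":0,"y":-0.4,"z":0,"ax":0,"ay":0,"az":0},
    {"x":0,"y":-0.4,"z":0,"ax":0,"ay":0,"az":0},
    {"x":0,"y":-0.4,"z":0,"ax":0,"ay":0,"az":0},
    {"x":0,"y":-0.4,"z":0,"ax":0,"ay":0,"az":0},
    {"x":0,"y":-0.4,"z":0,"ax":0,"ay":0,"az":0},
  ],
)

```text
time_s: 2.6
tool_pos: [0.5317, 0.1141, 0.0218]
tool_rot: [179.8, -0.1, 90.0]
force: [4.7, 0.7, 0.5]
grip_width: 0.0868
grasp_force: 2.4
```

Call:
jog_arm(
  motion=[
    {"x":0,"y":-0.4,"z":0,"ax":0,"ay":0,"az":0},
    {"x":0,"y":-0.4,"z":0,"ax":0,"ay":0,"az":0},
    {"x":0,"y":-0.4,"z":0,"ax":0,"ay":0,"az":0},
    {"x":0,"y":-0.4,"z":0,"ax":0,"ay":0,"az":0},
    {"x":0,"y":-0.4,"z":0,"ax":0,"ay":0,"az":0},
  ],
)

```text
time_s: 3.1
tool_pos: [0.512, 0.114, 0.0217]
tool_rot: [179.7, -0.1, 90.0]
force: [5.1, 0.3, 1.4]
grip_width: 0.087
grasp_force: 2.7
```

Call:
jog_arm(
  motion=[
    {"x":0,"y":1.0,"z":0,"ax":0,"ay":0,"az":0},
    {"x":0,"y":0.5,"z":0,"ax":0,"ay":0,"az":0},
    {"x":0,"y":0,"z":0,"ax":0,"ay":0,"az":0},
    {"x":0,"y":0,"z":0,"ax":0,"ay":0,"az":0},
    {"x":0,"y":0,"z":0,"ax":0,"ay":0,"az":0},
  ],
)

```text
time_s: 3.6
tool_pos: [0.5245, 0.1134, 0.0201]
tool_rot: [-179.9, 0.0, 90.0]
force: [0.3, -0.2, 0.1]
grip_width: 0.087
grasp_force: 0.0
```

Call:
jog_arm(
  motion=[
    {"x":0,"y":0,"z":0,"ax":0,"ay":0,"az":0},
    {"x":0,"y":0,"z":0,"ax":0,"ay":0,"az":0},
    {"x":0,"y":0,"z":0,"ax":0,"ay":0,"az":0},
    {"x":0,"y":0,"z":0,"ax":0,"ay":0,"az":0},
    {"x":0,"y":0,"z":0,"ax":0,"ay":0,"az":0},
  ],
  claw=-1,
  squeeze=35,
)

```text
time_s: 4.1
tool_pos: [0.5258, 0.1137, 0.0207]
tool_rot: [179.9, -0.0, 90.0]
force: [2.1, 0.4, -0.8]
grip_width: 0.0557
grasp_force: 35.0
```

Call:
jog_arm(
  motion=[
    {"x":0,"y":0,"z":-2,"ax":0,"ay":0,"az":0},
    {"x":0,"y":0,"z":-3,"ax":0,"ay":0,"az":0},
    {"x":0,"y":0,"z":-3,"ax":0,"ay":0,"az":0},
    {"x":4,"y":-0.5,"z":0,"ax":0,"ay":0,"az":0},
    {"x":4,"y":-0.5,"z":0,"ax":0,"ay":0,"az":0},
  ],
)

```text
time_s: 4.6
tool_pos: [0.515, 0.1929, 0.1006]
tool_rot: [-180.0, -0.0, 89.7]
force: [0.1, 1.9, -7.5]
grip_width: 0.0559
grasp_force: 35.0
```

Call:
jog_arm(
  motion=[
    {"x":4,"y":-0.5,"z":0,"ax":0,"ay":0,"az":0},
    {"x":4,"y":-0.5,"z":0,"ax":0,"ay":0,"az":0},
    {"x":4,"y":-0.5,"z":0,"ax":0,"ay":0,"az":0},
    {"x":4,"y":-0.5,"z":0,"ax":0,"ay":0,"az":0},
    {"x":1.1,"y":-0.1,"z":0,"ax":0,"ay":0,"az":-8},
  ],
)

```text
time_s: 5.1
tool_pos: [0.4899, 0.371, 0.0984]
tool_rot: [-179.8, -0.1, 98.5]
force: [-1.3, -0.2, -6.9]
grip_width: 0.0559
grasp_force: 35.0
```

```bash
python3 -c "
from h import *
cv2.imwrite('pics/t1.png',env.read_camera('top')[150:290,90:350,::-1].repeat(3,0).repeat(3,1))
cv2.imwrite('pics/w1.png',env.read_camera('wrist')[:,:,::-1])
print(env.get_obs()['tool_pos'],env.get_obs()['force'],env.get_obs()['grip_width'])"
```

```text
[0.49116051 0.36743845 0.09829894] [-0.6577897  -0.49290975 -7.68750849] 0.05562563985104238
```

View pics/w1.png

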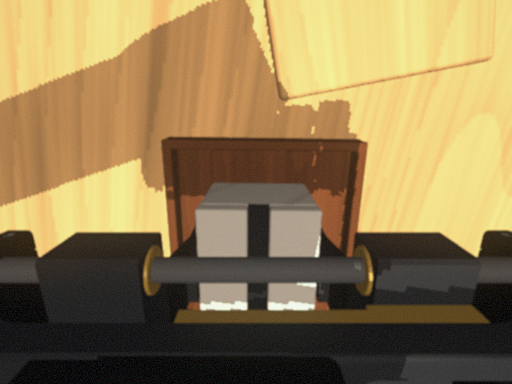

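Call:
jog_arm(
  motion=[
    {"x":-0.2,"y":0.2,"z":3,"ax":0,"ay":0,"az":0},
    {"x":0,"y":0,"z":3,"ax":0,"ay":0,"az":0},
    {"x":0,"y":0,"z":1.5,"ax":0,"ay":0,"az":0},
    {"x":0,"y":0,"z":0.5,"ax":0,"ay":0,"az":0},
    {"x":0,"y":0,"z":0,"ax":0,"ay":0,"az":0},
  ],
)

```text
time_s: 5.7
tool_pos: [0.4963, 0.362, 0.0199]
tool_rot: [-179.9, 0.1, 97.9]
force: [0.2, -0.7, -5.3]
grip_width: 0.0556
grasp_force: 35.0
```

Call:
jog_arm(
  motion=[
    {"x":0,"y":0,"z":0.2,"ax":0,"ay":0,"az":0},
    {"x":0,"y":0,"z":0.1,"ax":0,"ay":0,"az":0},
    {"x":0,"y":0,"z":0,"ax":0,"ay":0,"az":0},
    {"x":0,"y":0,"z":0,"ax":0,"ay":0,"az":0},
    {"x":0,"y":0,"z":0,"ax":0,"ay":0,"az":0},
  ],
)

```text
time_s: 6.2
tool_pos: [0.4967, 0.3631, 0.018]
tool_rot: [180.0, -0.0, 98.0]
force: [-0.4, 0.5, -7.0]
grip_width: 0.0557
grasp_force: 35.0
```

Call:
jog_arm(
  motion=[
    {"x":0,"y":0,"z":0,"ax":0,"ay":0,"az":0},
    {"x":0,"y":0,"z":0,"ax":0,"ay":0,"az":0},
    {"x":0,"y":0,"z":0,"ax":0,"ay":0,"az":0},
    {"x":0,"y":0,"z":0,"ax":0,"ay":0,"az":0},
    {"x":0,"y":0,"z":0,"ax":0,"ay":0,"az":0},
  ],
  claw=1,
)

```text
time_s: 6.7
tool_pos: [0.4968, 0.3631, 0.018]
tool_rot: [180.0, -0.0, 98.0]
force: [-0.3, -0.4, -0.2]
grip_width: 0.0846
grasp_force: 0.0
```

Call:
jog_arm(
  motion=[
    {"x":0,"y":0,"z":-2,"ax":0,"ay":0,"az":0},
    {"x":0,"y":0,"z":-3,"ax":0,"ay":0,"az":0},
    {"x":0,"y":0,"z":-4,"ax":0,"ay":0,"az":0},
    {"x":-2,"y":0,"z":0,"ax":0,"ay":0,"az":8},
    {"x":-4,"y":0,"z":0,"ax":0,"ay":0,"az":0},
  ],
)

```text
time_s: 7.2
tool_pos: [0.4998, 0.3068, 0.1095]
tool_rot: [179.8, -0.2, 90.1]
force: [0.7, -0.3, -0.5]
grip_width: 0.0867
grasp_force: 0.0
```

```bash
python3 -c "
from h import *
plan([.550,.025,.10],90,8)"
```

```text
[-3.52, 0.62, 0.12] 0.11
[-3.52, 0.63, 0.12] 0
[-3.52, 0.63, 0.12] 0
[-3.52, 0.63, 0.12] 0
[-3.52, 0.63, 0.12] 0
[-3.52, 0.63, 0.12] 0
[-3.52, 0.63, 0.12] 0
[-3.52, 0.63, 0.12] 0
```

Call:
jog_arm(
  motion=[
    {"x":-3.5,"y":0.63,"z":0.1,"ax":0,"ay":0,"az":0},
    {"x":-3.5,"y":0.63,"z":0.1,"ax":0,"ay":0,"az":0},
    {"x":-3.5,"y":0.63,"z":0.1,"ax":0,"ay":0,"az":0},
    {"x":-3.5,"y":0.63,"z":0.1,"ax":0,"ay":0,"az":0},
    {"x":-3.5,"y":0.63,"z":0.1,"ax":0,"ay":0,"az":0},
  ],
)

```text
time_s: 7.7
tool_pos: [0.5309, 0.1267, 0.1028]
tool_rot: [180.0, -0.0, 90.0]
force: [0.2, -0.9, -0.7]
grip_width: 0.087
grasp_force: 0.0
```

Call:
jog_arm(
  motion=[
    {"x":-3.5,"y":0.63,"z":0.1,"ax":0,"ay":0,"az":0},
    {"x":-3.5,"y":0.63,"z":0.1,"ax":0,"ay":0,"az":0},
    {"x":-3.5,"y":0.63,"z":0.1,"ax":0,"ay":0,"az":0},
    {"x":0,"y":0,"z":0,"ax":0,"ay":0,"az":0},
    {"x":0,"y":0,"z":0,"ax":0,"ay":0,"az":0},
  ],
)

```text
time_s: 8.2
tool_pos: [0.5496, 0.0222, 0.0997]
tool_rot: [180.0, -0.0, 89.8]
force: [-0.4, 1.1, -0.0]
grip_width: 0.0867
grasp_force: 0.0
```

Down 7.9 cm, then the same pull.

Call:
jog_arm(
  motion=[
    {"x":0.2,"y":0,"z":3,"ax":0,"ay":0,"az":0},
    {"x":0,"y":0,"z":3,"ax":0,"ay":0,"az":0},
    {"x":0,"y":0,"z":1.4,"ax":0,"ay":0,"az":0},
    {"x":0,"y":0,"z":0.5,"ax":0,"ay":0,"az":0},
    {"x":0,"y":-0.4,"z":0,"ax":0,"ay":0,"az":0},
  ],
)

```text
time_s: 8.7
tool_pos: [0.5458, 0.0257, 0.0205]
tool_rot: [180.0, 0.0, 90.0]
force: [-0.3, 0.1, 0.4]
grip_width: 0.087
grasp_force: 0.0
```

Call:
jog_arm(
  motion=[
    {"x":0,"y":-0.4,"z":0,"ax":0,"ay":0,"az":0},
    {"x":0,"y":-0.4,"z":0,"ax":0,"ay":0,"az":0},
    {"x":0,"y":-0.4,"z":0,"ax":0,"ay":0,"az":0},
    {"x":0,"y":-0.4,"z":0,"ax":0,"ay":0,"az":0},
    {"x":0,"y":-0.4,"z":0,"ax":0,"ay":0,"az":0},
  ],
)

```text
time_s: 9.2
tool_pos: [0.5263, 0.0251, 0.0214]
tool_rot: [179.9, -0.0, 90.0]
force: [1.3, -1.3, 1.2]
grip_width: 0.0869
grasp_force: 0.9
```

Call:
jog_arm(
  motion=[
    {"x":0,"y":-0.4,"z":0,"ax":0,"ay":0,"az":0},
    {"x":0,"y":-0.4,"z":0,"ax":0,"ay":0,"az":0},
    {"x":0,"y":-0.4,"z":0,"ax":0,"ay":0,"az":0},
    {"x":0,"y":-0.4,"z":0,"ax":0,"ay":0,"az":0},
    {"x":0,"y":-0.4,"z":0,"ax":0,"ay":0,"az":0},
  ],
)

```text
time_s: 9.7
tool_pos: [0.5053, 0.0251, 0.0206]
tool_rot: [180.0, -0.0, 90.0]
force: [1.7, 0.1, 1.7]
grip_width: 0.0865
grasp_force: 0.9
```

Call:
jog_arm(
  motion=[
    {"x":0,"y":-0.2,"z":0,"ax":0,"ay":0,"az":0},
    {"x":0,"y":-0.2,"z":0,"ax":0,"ay":0,"az":0},
    {"x":0,"y":-0.2,"z":0,"ax":0,"ay":0,"az":0},
    {"x":0,"y":-0.2,"z":0,"ax":0,"ay":0,"az":0},
    {"x":0,"y":-0.2,"z":0,"ax":0,"ay":0,"az":0},
  ],
)

```text
time_s: 10.2
tool_pos: [0.4952, 0.0251, 0.0205]
tool_rot: [-180.0, 0.0, 90.0]
force: [1.4, 0.7, 0.3]
grip_width: 0.087
grasp_force: 0.8
```

Call:
jog_arm(
  motion=[
    {"x":0,"y":-0.2,"z":0,"ax":0,"ay":0,"az":0},
    {"x":0,"y":-0.2,"z":0,"ax":0,"ay":0,"az":0},
    {"x":0,"y":-0.2,"z":0,"ax":0,"ay":0,"az":0},
    {"x":0,"y":-0.2,"z":0,"ax":0,"ay":0,"az":0},
    {"x":0,"y":-0.2,"z":0,"ax":0,"ay":0,"az":0},
  ],
)

```text
time_s: 10.7
tool_pos: [0.4852, 0.0251, 0.0205]
tool_rot: [-180.0, -0.0, 90.0]
force: [1.1, -0.1, -0.7]
grip_width: 0.0869
grasp_force: 0.7
```

```bash
python3 -c "
from h import *
cv2.imwrite('pics/t2.png',cv2.resize(env.read_camera('top')[160:280,95:345,::-1],None,fx=3.2,fy=3.2,interpolation=cv2.INTER_CUBIC))
o=env.get_obs();print(o['tool_pos'],o['force'],o['grasp_force'],o['time_s'])"
```

```text
[0.48480953 0.02512649 0.02043455] [ 0.76066881 -0.5810644  -0.41397969] 0.12586247641593218 10.75
```

View pics/t2.png

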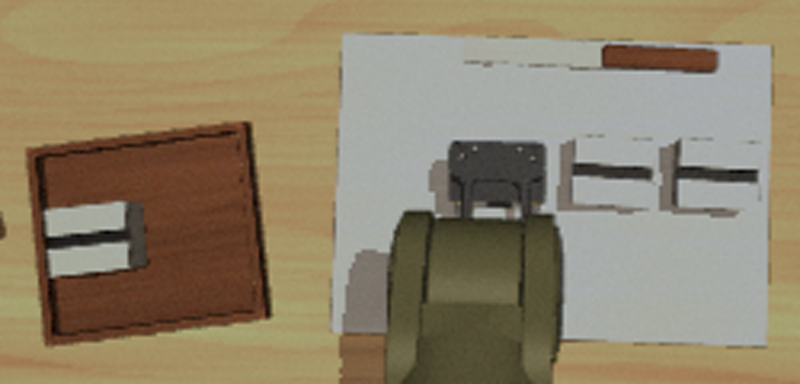

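S4 sits in the tray, and S3 pulls at about 1 N, so it's polished. Next is S2.

Call:
jog_arm(
  motion=[
    {"x":0,"y":1.5,"z":0,"ax":0,"ay":0,"az":0},
    {"x":0,"y":0,"z":-2,"ax":0,"ay":0,"az":0},
    {"x":0,"y":0,"z":-3,"ax":0,"ay":0,"az":0},
    {"x":0,"y":0,"z":-3,"ax":0,"ay":0,"az":0},
    {"x":-3,"y":2,"z":0,"ax":0,"ay":0,"az":0},
  ],
)

```text
time_s: 11.25
tool_pos: [0.5215, -0.0002, 0.1041]
tool_rot: [179.8, -0.3, 90.4]
force: [1.2, -0.6, 0.4]
grip_width: 0.0866
grasp_force: 0.0
```

Call:
jog_arm(
  motion=[
    {"x":-3,"y":2,"z":0,"ax":0,"ay":0,"az":0},
    {"x":-3.4,"y":2,"z":0,"ax":0,"ay":0,"az":0},
    {"x":0,"y":0,"z":0,"ax":0,"ay":0,"az":0},
    {"x":0,"y":0,"z":0,"ax":0,"ay":0,"az":0},
    {"x":0,"y":0,"z":0,"ax":0,"ay":0,"az":0},
  ],
)

```text
time_s: 11.75
tool_pos: [0.5596, -0.0677, 0.1]
tool_rot: [-179.9, -0.1, 90.0]
force: [-0.2, 0.9, 0.5]
grip_width: 0.0872
grasp_force: 0.0
```

Call:
jog_arm(
  motion=[
    {"x":0,"y":0,"z":3,"ax":0,"ay":0,"az":0},
    {"x":0,"y":0,"z":3,"ax":0,"ay":0,"az":0},
    {"x":0,"y":0,"z":1.4,"ax":0,"ay":0,"az":0},
    {"x":0,"y":0,"z":0.5,"ax":0,"ay":0,"az":0},
    {"x":0,"y":-0.4,"z":0,"ax":0,"ay":0,"az":0},
  ],
)

```text
time_s: 12.25
tool_pos: [0.5566, -0.0683, 0.0216]
tool_rot: [-180.0, -0.0, 90.0]
force: [-0.2, 0.2, -0.3]
grip_width: 0.087
grasp_force: 0.0
```

Call:
jog_arm(
  motion=[
    {"x":0,"y":-0.4,"z":0,"ax":0,"ay":0,"az":0},
    {"x":0,"y":-0.4,"z":0,"ax":0,"ay":0,"az":0},
    {"x":0,"y":-0.4,"z":0,"ax":0,"ay":0,"az":0},
    {"x":0,"y":-0.4,"z":0,"ax":0,"ay":0,"az":0},
    {"x":0,"y":-0.4,"z":0,"ax":0,"ay":0,"az":0},
  ],
)

```text
time_s: 12.75
tool_pos: [0.5372, -0.0688, 0.0224]
tool_rot: [179.9, -0.0, 90.0]
force: [1.4, -0.9, 0.6]
grip_width: 0.0872
grasp_force: 0.8
```

Call:
jog_arm(
  motion=[
    {"x":0,"y":-0.4,"z":0,"ax":0,"ay":0,"az":0},
    {"x":0,"y":-0.4,"z":0,"ax":0,"ay":0,"az":0},
    {"x":0,"y":-0.4,"z":0,"ax":0,"ay":0,"az":0},
    {"x":0,"y":-0.4,"z":0,"ax":0,"ay":0,"az":0},
    {"x":0,"y":-0.4,"z":0,"ax":0,"ay":0,"az":0},
  ],
)

```text
time_s: 13.25
tool_pos: [0.5162, -0.0689, 0.0216]
tool_rot: [180.0, 0.0, 90.0]
force: [2.2, -0.2, -0.2]
grip_width: 0.0872
grasp_force: 0.8
```

Call:
jog_arm(
  motion=[
    {"x":0,"y":-0.2,"z":0,"ax":0,"ay":0,"az":0},
    {"x":0,"y":-0.2,"z":0,"ax":0,"ay":0,"az":0},
    {"x":0,"y":-0.2,"z":0,"ax":0,"ay":0,"az":0},
    {"x":0,"y":-0.2,"z":0,"ax":0,"ay":0,"az":0},
    {"x":0,"y":-0.2,"z":0,"ax":0,"ay":0,"az":0},
  ],
)

```text
time_s: 13.75
tool_pos: [0.5062, -0.0689, 0.0214]
tool_rot: [-180.0, 0.0, 90.0]
force: [0.7, -0.4, -0.4]
grip_width: 0.0867
grasp_force: 0.7
```

S2 gives the same low drag, so it's polished. Next is S1.

Call:
jog_arm(
  motion=[
    {"x":0,"y":1.5,"z":0,"ax":0,"ay":0,"az":0},
    {"x":0,"y":0,"z":-2,"ax":0,"ay":0,"az":0},
    {"x":0,"y":0,"z":-3,"ax":0,"ay":0,"az":0},
    {"x":0,"y":0,"z":-3,"ax":0,"ay":0,"az":0},
    {"x":-3,"y":1.3,"z":0,"ax":0,"ay":0,"az":0},
  ],
)

```text
time_s: 14.25
tool_pos: [0.5361, -0.0948, 0.1049]
tool_rot: [179.8, -0.2, 90.4]
force: [1.7, 0.2, -0.1]
grip_width: 0.0872
grasp_force: 0.0
```

Call:
jog_arm(
  motion=[
    {"x":-3,"y":1.3,"z":0,"ax":0,"ay":0,"az":0},
    {"x":-2.5,"y":1.2,"z":0,"ax":0,"ay":0,"az":0},
    {"x":0,"y":0,"z":0,"ax":0,"ay":0,"az":0},
    {"x":0,"y":0,"z":0,"ax":0,"ay":0,"az":0},
    {"x":0,"y":0,"z":0,"ax":0,"ay":0,"az":0},
  ],
)

```text
time_s: 14.75
tool_pos: [0.5587, -0.1525, 0.101]
tool_rot: [-179.9, -0.1, 90.0]
force: [-0.1, -0.5, 0.0]
grip_width: 0.0871
grasp_force: 0.0
```

Call:
jog_arm(
  motion=[
    {"x":0,"y":0,"z":3,"ax":0,"ay":0,"az":0},
    {"x":0,"y":0,"z":3,"ax":0,"ay":0,"az":0},
    {"x":0,"y":0,"z":1.4,"ax":0,"ay":0,"az":0},
    {"x":0,"y":0,"z":0.5,"ax":0,"ay":0,"az":0},
    {"x":0,"y":-0.4,"z":0,"ax":0,"ay":0,"az":0},
  ],
)

```text
time_s: 15.25
tool_pos: [0.5556, -0.1533, 0.0225]
tool_rot: [-180.0, -0.0, 90.0]
force: [-0.5, 0.3, -0.5]
grip_width: 0.0868
grasp_force: 0.0
```

Call:
jog_arm(
  motion=[
    {"x":0,"y":-0.4,"z":0,"ax":0,"ay":0,"az":0},
    {"x":0,"y":-0.4,"z":0,"ax":0,"ay":0,"az":0},
    {"x":0,"y":-0.4,"z":0,"ax":0,"ay":0,"az":0},
    {"x":0,"y":-0.4,"z":0,"ax":0,"ay":0,"az":0},
    {"x":0,"y":-0.4,"z":0,"ax":0,"ay":0,"az":0},
  ],
)

```text
time_s: 15.75
tool_pos: [0.5371, -0.1537, 0.0236]
tool_rot: [179.8, 0.0, 90.0]
force: [4.8, 0.7, 2.1]
grip_width: 0.0871
grasp_force: 2.3
```

Call:
jog_arm(
  motion=[
    {"x":0,"y":-0.4,"z":0,"ax":0,"ay":0,"az":0},
    {"x":0,"y":-0.4,"z":0,"ax":0,"ay":0,"az":0},
    {"x":0,"y":-0.4,"z":0,"ax":0,"ay":0,"az":0},
    {"x":0,"y":-0.4,"z":0,"ax":0,"ay":0,"az":0},
    {"x":0,"y":-0.4,"z":0,"ax":0,"ay":0,"az":0},
  ],
)

```text
time_s: 16.25
tool_pos: [0.517, -0.1543, 0.0236]
tool_rot: [179.8, 0.0, 90.0]
force: [5.6, -0.7, 1.9]
grip_width: 0.0869
grasp_force: 2.7
```

S1 is rough at about 5.5 N. I'll grip it.

Call:
jog_arm(
  motion=[
    {"x":0,"y":1.0,"z":0,"ax":0,"ay":0,"az":0},
    {"x":0,"y":0.5,"z":0.1,"ax":0,"ay":0,"az":0},
    {"x":0,"y":0,"z":0,"ax":0,"ay":0,"az":0},
    {"x":0,"y":0,"z":0,"ax":0,"ay":0,"az":0},
    {"x":0,"y":0,"z":0,"ax":0,"ay":0,"az":0},
  ],
)

```text
time_s: 16.75
tool_pos: [0.5297, -0.154, 0.0211]
tool_rot: [-179.9, -0.0, 90.0]
force: [-0.4, -0.2, -0.4]
grip_width: 0.087
grasp_force: 0.0
```

Call:
jog_arm(
  motion=[
    {"x":0,"y":0,"z":0,"ax":0,"ay":0,"az":0},
    {"x":0,"y":0,"z":0,"ax":0,"ay":0,"az":0},
    {"x":0,"y":0,"z":0,"ax":0,"ay":0,"az":0},
    {"x":0,"y":0,"z":0,"ax":0,"ay":0,"az":0},
    {"x":0,"y":0,"z":0,"ax":0,"ay":0,"az":0},
  ],
  claw=-1,
  squeeze=35,
)

```text
time_s: 17.25
tool_pos: [0.531, -0.1539, 0.0217]
tool_rot: [179.9, 0.0, 90.0]
force: [0.9, -0.5, -0.8]
grip_width: 0.056
grasp_force: 35.0
```

Call:
jog_arm(
  motion=[
    {"x":0,"y":0,"z":-2,"ax":0,"ay":0,"az":0},
    {"x":0,"y":0,"z":-3,"ax":0,"ay":0,"az":0},
    {"x":0,"y":0,"z":-3,"ax":0,"ay":0,"az":0},
    {"x":0,"y":0,"z":-2,"ax":0,"ay":0,"az":0},
    {"x":0,"y":0,"z":-1,"ax":0,"ay":0,"az":0},
  ],
)

```text
time_s: 17.75
tool_pos: [0.5304, -0.1539, 0.1325]
tool_rot: [180.0, -0.0, 90.0]
force: [-0.3, 0.2, -5.8]
grip_width: 0.0554
grasp_force: 35.0
```

```bash
python3 -c "
from h import *
print(env.get_obs()['tool_pos'])
plan([.507,.278,.125],90,11)"
```

```text
[ 0.53043064 -0.15394862  0.13247175]
[3.93, -0.22, 0.07] -0.04
[3.93, -0.21, 0.07] 0
[3.93, -0.21, 0.07] 0
[3.93, -0.21, 0.07] 0
[3.93, -0.21, 0.07] 0
[3.93, -0.21, 0.07] 0
[3.93, -0.21, 0.07] 0
[3.93, -0.21, 0.07] 0
[3.93, -0.21, 0.07] 0
[3.93, -0.21, 0.07] 0
[3.93, -0.21, 0.07] 0
```

Call:
jog_arm(
  motion=[
    {"x":3.93,"y":-0.21,"z":0.07,"ax":0,"ay":0,"az":0},
    {"x":3.93,"y":-0.21,"z":0.07,"ax":0,"ay":0,"az":0},
    {"x":3.93,"y":-0.21,"z":0.07,"ax":0,"ay":0,"az":0},
    {"x":3.93,"y":-0.21,"z":0.07,"ax":0,"ay":0,"az":0},
    {"x":3.93,"y":-0.21,"z":0.07,"ax":0,"ay":0,"az":0},
  ],
)

```text
time_s: 18.25
tool_pos: [0.5183, 0.044, 0.1265]
tool_rot: [-179.8, 0.0, 90.0]
force: [-0.4, -0.4, -5.9]
grip_width: 0.0557
grasp_force: 35.0
```

Call:
jog_arm(
  motion=[
    {"x":3.93,"y":-0.21,"z":0.07,"ax":0,"ay":0,"az":0},
    {"x":3.93,"y":-0.21,"z":0.07,"ax":0,"ay":0,"az":0},
    {"x":3.93,"y":-0.21,"z":0.07,"ax":0,"ay":0,"az":0},
    {"x":3.93,"y":-0.21,"z":0.07,"ax":0,"ay":0,"az":0},
    {"x":3.93,"y":-0.21,"z":0.07,"ax":0,"ay":0,"az":0},
  ],
)

```text
time_s: 18.75
tool_pos: [0.508, 0.24, 0.1227]
tool_rot: [-179.8, 0.1, 90.0]
force: [1.4, 0.3, -5.5]
grip_width: 0.0558
grasp_force: 35.0
```

Call:
jog_arm(
  motion=[
    {"x":3.93,"y":-0.21,"z":0.07,"ax":0,"ay":0,"az":-8},
    {"x":0,"y":0,"z":1,"ax":0,"ay":0,"az":0},
    {"x":0,"y":0,"z":1,"ax":0,"ay":0,"az":0},
    {"x":0,"y":0,"z":0,"ax":0,"ay":0,"az":0},
    {"x":0,"y":0,"z":0,"ax":0,"ay":0,"az":0},
  ],
)

```text
time_s: 19.25
tool_pos: [0.5074, 0.2764, 0.1029]
tool_rot: [-179.9, 0.1, 97.8]
force: [-0.1, -0.5, -5.2]
grip_width: 0.0557
grasp_force: 35.0
```

```bash
python3 -c "
from h import *
cv2.imwrite('pics/w2.png',env.read_camera('wrist')[:,:,::-1])
print(env.get_obs()['tool_pos'],env.get_obs()['force'],env.get_obs()['grip_width'])"
```

```text
[0.50784958 0.27683097 0.10360677] [-0.18832955  0.12476278 -5.66669209] 0.05572865658245613
```

View pics/w2.png

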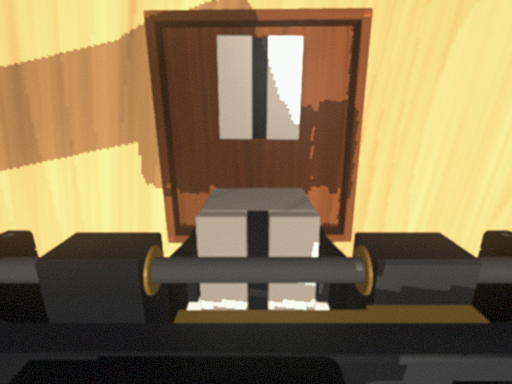

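The first stone stands straight in the tray at (260,88), with room left for the second.

Call:
jog_arm(
  motion=[
    {"x":0.4,"y":0,"z":2,"ax":0,"ay":0,"az":0},
    {"x":0,"y":0,"z":3,"ax":0,"ay":0,"az":0},
    {"x":0,"y":0,"z":2,"ax":0,"ay":0,"az":0},
    {"x":0,"y":0,"z":1,"ax":0,"ay":0,"az":0},
    {"x":0,"y":0,"z":0,"ax":0,"ay":0,"az":0},
  ],
)

```text
time_s: 19.8
tool_pos: [0.5065, 0.2813, 0.023]
tool_rot: [-179.9, 0.1, 97.9]
force: [0.1, -0.6, -5.5]
grip_width: 0.056
grasp_force: 35.0
```

Call:
jog_arm(
  motion=[
    {"x":0,"y":0,"z":0.2,"ax":0,"ay":0,"az":0},
    {"x":0,"y":0,"z":0.2,"ax":0,"ay":0,"az":0},
    {"x":0,"y":0,"z":0,"ax":0,"ay":0,"az":0},
    {"x":0,"y":0,"z":0,"ax":0,"ay":0,"az":0},
    {"x":0,"y":0,"z":0,"ax":0,"ay":0,"az":0},
  ],
)

```text
time_s: 20.3
tool_pos: [0.5072, 0.2826, 0.0203]
tool_rot: [180.0, -0.0, 98.0]
force: [-0.7, -0.6, -5.8]
grip_width: 0.0554
grasp_force: 35.0
```

Call:
jog_arm(
  motion=[
    {"x":0,"y":0,"z":0.1,"ax":0,"ay":0,"az":0},
    {"x":0,"y":0,"z":0.1,"ax":0,"ay":0,"az":0},
    {"x":0,"y":0,"z":0,"ax":0,"ay":0,"az":0},
    {"x":0,"y":0,"z":0,"ax":0,"ay":0,"az":0},
    {"x":0,"y":0,"z":0,"ax":0,"ay":0,"az":0},
  ],
)

```text
time_s: 20.8
tool_pos: [0.507, 0.2824, 0.0178]
tool_rot: [-180.0, 0.0, 98.0]
force: [-0.2, -1.1, -6.9]
grip_width: 0.0561
grasp_force: 35.0
```

Call:
jog_arm(
  motion=[
    {"x":0,"y":0,"z":0,"ax":0,"ay":0,"az":0},
    {"x":0,"y":0,"z":0,"ax":0,"ay":0,"az":0},
    {"x":0,"y":0,"z":0,"ax":0,"ay":0,"az":0},
    {"x":0,"y":0,"z":0,"ax":0,"ay":0,"az":0},
    {"x":0,"y":0,"z":0,"ax":0,"ay":0,"az":0},
  ],
  claw=1,
)

```text
time_s: 21.3
tool_pos: [0.5073, 0.2825, 0.0182]
tool_rot: [180.0, -0.0, 98.0]
force: [-0.1, -0.9, -0.7]
grip_width: 0.0843
grasp_force: 0.0
```

Call:
jog_arm(
  motion=[
    {"x":0,"y":0,"z":-2,"ax":0,"ay":0,"az":0},
    {"x":0,"y":0,"z":-3,"ax":0,"ay":0,"az":0},
    {"x":0,"y":0,"z":-4,"ax":0,"ay":0,"az":0},
    {"x":0,"y":0,"z":-4,"ax":0,"ay":0,"az":0},
    {"x":0,"y":0,"z":-4,"ax":0,"ay":0,"az":0},
  ],
)

```text
time_s: 21.8
tool_pos: [0.5069, 0.2822, 0.1896]
tool_rot: [180.0, -0.0, 98.0]
force: [-0.5, 1.2, -0.1]
grip_width: 0.087
grasp_force: 0.0
```

Call:
jog_arm(
  motion=[
    {"x":4,"y":-1,"z":-1,"ax":0,"ay":0,"az":0},
    {"x":4,"y":-1,"z":0,"ax":0,"ay":0,"az":0},
    {"x":4,"y":-1,"z":0,"ax":0,"ay":0,"az":0},
    {"x":4,"y":-1,"z":0,"ax":0,"ay":0,"az":0},
    {"x":4,"y":-1,"z":0,"ax":0,"ay":0,"az":0},
  ],
)

```text
time_s: 22.3
tool_pos: [0.429, 0.4749, 0.1981]
tool_rot: [180.0, -0.0, 98.0]
force: [0.8, -0.2, -0.6]
grip_width: 0.087
grasp_force: 0.0
```

```bash
python3 -c "
from h import *
im=env.read_camera('top')[:,:,::-1]
cv2.imwrite('pics/t3.png',cv2.resize(im[150:280,95:345],None,fx=3.2,fy=3.2,interpolation=cv2.INTER_CUBIC))"
```

```text
(no output)
```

View pics/t3.png

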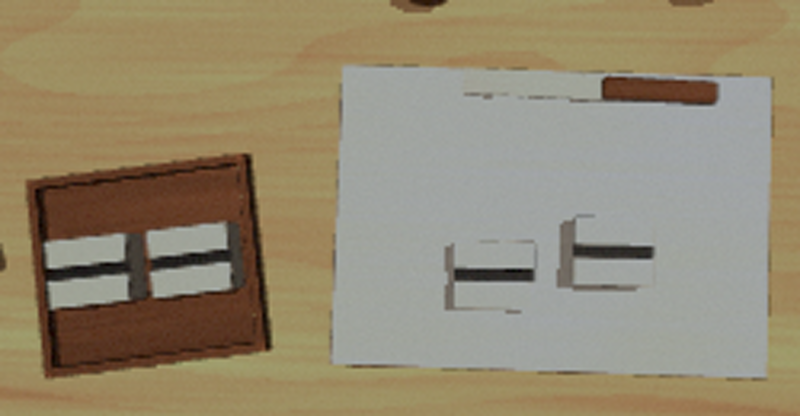

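The two rough stones stand upright in the tray at (87,270) and (190,260). The two polished ones stand on the plate at (495,275) and (612,252), and the knife hasn't moved. I'll hand in.

```bash
python3 -c "
from cell import env
print(env.sign_off())"
```

```text
the job is handed in; nothing more can be done
None
```

The stones from places 1 and 4 dragged at about 5 N, so both now stand upright in the wooden tray; those from places 2 and 3 glided at about 1–2 N and stand on the steel plate. I handed the job in at about 22 s; no verdict came back.

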